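# Rock the sorting gate over and feed a relay module down the blue chute

### The arm

A 7-joint arm with a two-finger parallel gripper is mounted at the origin on the work surface. World frame = base frame: x ahead of the robot, y to its left, z up, the work surface at z = 0. Lengths are in m, angles in rad, forces in N, time in s.
With the tool pointing down it reaches from about 0.35 to 0.9 m from the base axis. Payload 8.1 kg.
Tool frame: the origin (TCP) lies midway between the tips of the shut fingers; the grasp point (between the pads) lies 19 mm behind it; z points along the fingers, x is the direction in which the jaws open and shut, and the axes are right-handed (so a half turn about z gives the same grasp; the last joint's range is limited). The gripper opens to 92 mm and grips with 3 to 60 N. Pads are 19 mm wide; open, the fingers measure 130 mm over their backs; the gripper's body (75 mm by 190 mm) begins 47 mm behind the grasp point.
Start: joints at [1.047, 0.434, 0.025, 1.573, -0.012, 1.134, -0.075], TCP at [0.255, -0.571, 0.227] pointing down, gripper open.
Joint ranges: [-2.62, 2.62], [-0.44, 2.09], [-1.27, 1.32], [0.08, 2.57], [-1.32, 4.46], [0.12, 2], [-2.74, 2.74]. Speed limits (rad/s): [2.22, 2.22, 3.01, 3.01, 3.14, 3.14, 3.14].

### API

Orientations are given as [roll, pitch, yaw] about the fixed x, y, z axes, in that order (R = Rz(yaw) Ry(pitch) Rx(roll)).
In Python, from cell import * gives the robot as it stands.
- The arm moves only by the tool send_rows, never from a script. Its argument "deltas" is a list of rows, each an object of numbers: "rx", "ry", "rz": the turn, a rotation vector about the tool's x, y, z in rad; "tx", "ty", "tz": the shift along the tool's x, y, z in mm; "hand": the closure, from -1 (fully open) to 1 (shut). A call has 1 to 10 rows; each row is the pose to reach, as a shift and turn from the pose commanded when the call began, along the tool's axes at that moment; what a row does not reach only later rows make up. A row lasts 1/8 s, in which the tool goes at most 62.5 mm and 10.7 degrees, less where a joint would pass 70% of its speed; a pose out of reach is approached as far as the arm can. A call with a gripper value outside its range is refused whole. The fingers move at their own pace and stop on an object; "grip_force" is the grip in N (left out, the last holds). Time passes only in rows, so rows that repeat a pose let the fingers close. It gives the time, the measured TCP pose, the force and the opening at its end, in the units of the state.
- observe(): the state, without advancing time (a new reading comes with each control period).
- get_image(name): name is "scene" or "side" or "wrist"; returns a dict with "frame" (480x640x3 uint8, red, green, blue), "range_z" (480x640 float32, m along the optical axis (not along the pixel's ray), 0 where there is no reading), "fovy" (degrees; the focal length in pixels is half the picture's height over the tangent of half this angle, whatever the lens; pixels are square), "cx", "cy" (the principal point, pixels), "R" (3x3) and "t" (3): a world point X has camera coordinates R X + t. Camera axes: x right, y down, z forward; pixel columns grow to the right and rows downward; lengths in m; the calibration is good to about 2 mm. The wrist camera is an equidistant fisheye: a pixel r from the principal point sees the ray r / f radians off the axis. A picture is of the moment at which its call begins.
- sign_off(): hands the job in, once; it reports no verdict.
The state is a dict: "t": time; "joints": joint angles; "qd": joint speeds; "joint_efforts": joint torques, N m; "tool_pos": TCP position; "tool_rot": TCP orientation; "ft_force": force on the tool from outside, world axes, zero at the start; "moment": the same for the moment, N m; "width": finger opening in m.
Only numpy, scipy, OpenCV 4.12 (cv2) and the standard library are available. Lean on these libraries where they do the work, as an engineer would, in place of code of your own. Each camera call takes 0.05 s, during which the arm holds its last target.

### The job

The seesaw gate of the sorting station is still tipped towards the red reject tray: press down its raised end so that it rocks over its pivot and rests fully tipped towards the blue tray. Then, with the fingertips, push the blue-capped relay module off the ledge onto the gate and let it slide down by itself into the blue tray; do not lift or carry it, and leave the grey-capped module waiting on the ledge and the things around the station where they are.

Things in the scene. Friction and masses are not known exactly. Their poses are not given: they have to be found in the camera images.
- station: Fixed aluminium sorting station, 250 mm deep (its x), 610 mm wide (its y). Origin at table level under the middle of the seesaw gate. x points across the gate, away from the ledge (roughly away from the robot); y along the gate to the blue side; z up. From -y to +y: red tray, red chute, gate, blue chute, blue tray. The ledge stands on the gate's robot side.
- ledge_edge (a point): Middle of the ledge's open front edge, 133 mm above the table, at station x = -35 mm, y = 0. The flat ledge runs 90 mm back from it (-x, open rear) and is 130 mm wide. Two lanes along x, centred at station y = -28 and +28 mm, each about 38 mm wide, between rails only 6 mm high. A module pushed in +x past this edge drops about 17 mm onto the gate.
- gate (a joint): Seesaw gate: slick white deck 66 mm (station x) by 200 mm (y), open ends, hinged about the station's x axis at station x = 0, y = 0, 104 mm up. rad: -0.30 (stop) = tipped to red, 0 level, +0.30 (stop) = tipped to blue (+y end low). Top-heavy: starts on the red stop; pressed past level (about 1 N) it falls to the blue stop and stays. A brass weight on its far side, at x 30 to 70, y 0, reaches 178 mm up.
- pad_blue (a point): Centre of the top face of the blue press pad, a flat plate 46 mm (station x) by 50 mm (y), 5 mm thick, on the far (+x) side of the gate at its blue end, 60 mm in x and 75 mm in y from the pivot. Raised at the start (top about 137 mm above the table), it goes down to about 93 mm when the gate is fully over; nothing stands above it.
- pad_red (a point): Centre of the top face of the red press pad, the same plate at the gate's red (-y) end, low at the start.
- chute_blue (a point): Middle of the blue chute's floor: a fixed slick slope 78 mm wide with blue side walls 18 mm high, falling 32 mm over 80 mm in station +y, from the end of the tipped gate into the blue tray. The red chute mirrors it.
- module_blue: Blue-capped relay module to be sorted, 40 g or so: green board 36 mm (its x) by 28 mm (its y) by 4 mm with a blue block 32 x 24 mm on it, 20 mm high in all. Origin at the middle of its underside. It lies in one of the two ledge lanes (either), its x nearly along the lane, its underside on the ledge top.
- module_grey: Grey-capped relay module, same size and frame, in the other ledge lane. Not to be moved.
- tray_blue (a point): Middle of the blue tray's inner floor, 4 mm above the table, at station y = +240 mm. The tray is an open box 120 mm (station x) by 130 mm (y), 45 mm high, fixed.
- tray_red (a point): Middle of the inner floor of the red tray, the same box at station y = -240 mm.
- flux_bottle: Bystander: standing teal bottle, 48 mm in diameter, 110 mm high, beyond the station; origin under its centre.
- parts_bin: Bystander: open black bin 110 x 150 x 50 mm high, to the right of the station (seen from the robot); origin under its centre.
- screwdriver: Bystander: screwdriver lying on the table to the left of the station (seen from the robot).

How it is judged:
On the way, in this order (a step that is already met when the one before it is completed fails the run):
1. the gate is rocked over and fully tipped to the blue side, while the blue module is still on the ledge (value of joint gate above 0.25 rad and height (world z) of module_blue above 0.125 m and x of module_blue in the frame of station below -0.035 m), for 0.2 s.
2. the blue module is on the gate (x of module_blue in the frame of station between -0.035 and 0.04 m and y of module_blue in the frame of station between -0.11 and 0.11 m and height (world z) of module_blue below 0.15 m), for 0.02 s.
At the end, for the whole second after the job is handed in: The gate rests tipped to the blue side (joint above 0.25 rad), the blue module lies at rest inside the blue tray (origin inside the tray's walls, under 35 mm above its floor), the grey module is within 12 mm of where it started on the ledge (value of joint gate above 0.25 rad and x of module_blue in the frame of tray_blue between -0.06 and 0.06 m and y of module_blue in the frame of tray_blue between -0.065 and 0.065 m and z of module_blue in the frame of tray_blue below 0.035 m and linear speed of module_blue below 0.02 m/s and distance of module_grey from where it was at the start of the episode below 0.012 m); the robot touches nothing.
It fails at once if the blue module is lifted (underside more than 25 mm above the ledge) (height (world z) of module_blue above 0.158 m).
It fails at once if the grey module is moved more than 12 mm (distance of module_grey from where it was at the start of the episode above 0.012 m).
It fails at once if the blue module leaves down the red side (y of module_blue in the frame of station below -0.115 m).
It fails at once if the blue module is handled after it has left the gate, instead of sliding by itself (y of module_blue in the frame of station above 0.11 m and contact force between the fingers and module_blue above 0.5 N).
It fails at once if the bottle, bin or screwdriver is moved more than 30 mm (distance of any of flux_bottle, parts_bin, screwdriver from where it was at the start of the episode above 0.03 m).
It also fails if it takes over 43 s, if anything falls off the work surface, if the arm or the gripper's body presses on something with over 40 N, if the wrist force passes 120 N, or if a joint passes its speed limit or range.

## Working session

There is one attempt and no reset: what is moved stays moved. The work goes in short steps, Python scripts to look and compute and a tool call to move; the robot and the scene stay as the last step left them, time stands still between calls to the robot, and variables do not carry over. Pictures are saved under pics/ and viewed, and the job is handed in when it is done.

Besides the shell and the picture viewer there is one more tool, called after "Emit:" as name([rows], argument=value, ...), one row to a line, values as JSON. send_rows: Moves the arm, as the interface text tells. Its arguments: {"type":"object","properties":{"deltas":{"type":"array"},"grip_force":{"type":"number"}},"required":["deltas"]}

```bash
mkdir -p pics; ls; cat > h.py <<'E'
from cell import *
import numpy as np, cv2
def snap(n,fn):
    d=get_image(n); cv2.imwrite('pics/'+fn,d['frame'][:,:,::-1]); np.savez('pics/'+fn[:-4]+'.npz',**d); return d
def cloud(d):
    f=240/np.tan(np.radians(d['fovy'])/2)
    v,u=np.mgrid[0:480,0:640]; z=d['range_z']
    P=np.stack([(u-d['cx'])/f*z,(v-d['cy'])/f*z,z],-1)
    return (P-d['t'])@d['R']
E
python3 - <<'E'
from h import *
print(observe())
for n in ['scene','side']:
    d=snap(n,n+'0.png'); print(n,d['fovy'],d['R'],d['t'])
E
```

```text
pics
{'t': 0.0, 'joints': array([ 1.04744068,  0.43521686,  0.02496463,  1.57406854, -0.0116079 ,
        1.13398556, -0.07514669]), 'qd': array([ 9.31963101e-04, -3.81553784e-04, -6.71732756e-05, -1.93345460e-04,
       -5.21081464e-04, -9.82507083e-04, -1.24097921e-03]), 'joint_efforts': array([ 6.02489454e-04, -6.67843151e+01,  9.85906497e-01, -3.14461613e+01,
       -6.03019260e-02,  4.30838345e-02,  1.17290519e-04]), 'tool_pos': array([ 0.25503612, -0.57005777,  0.22595971]), 'tool_rot': array([ 3.14146362e+00,  1.52784071e-03, -1.15015275e+00]), 'ft_force': array([ 0.76124297, -1.10436367, -0.75092201]), 'moment': array([-0.02927375,  0.02030843,  0.00666113]), 'width': 0.09194489604787383}
scene 53.31843506300554 [[ 0.59265113  0.80542863 -0.00702527]
 [ 0.43258253 -0.32563644 -0.84073377]
 [-0.67943873  0.49522281 -0.54140316]] [-0.35402302 -0.19259183  2.01991085]
side 42.70944906940474 [[-0.83335316 -0.55265533  0.00972583]
 [-0.41382701  0.61215502 -0.67380519]
 [ 0.36642831 -0.5655425  -0.73884503]] [0.47661254 0.33317863 1.5800676 ]
```

View pics/scene0.png

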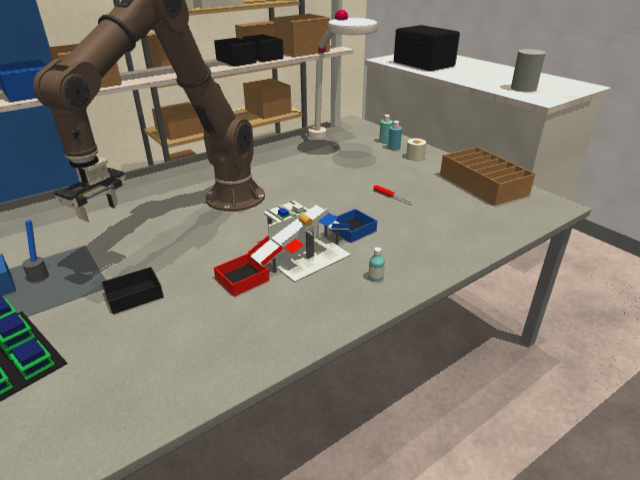

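View pics/side0.png

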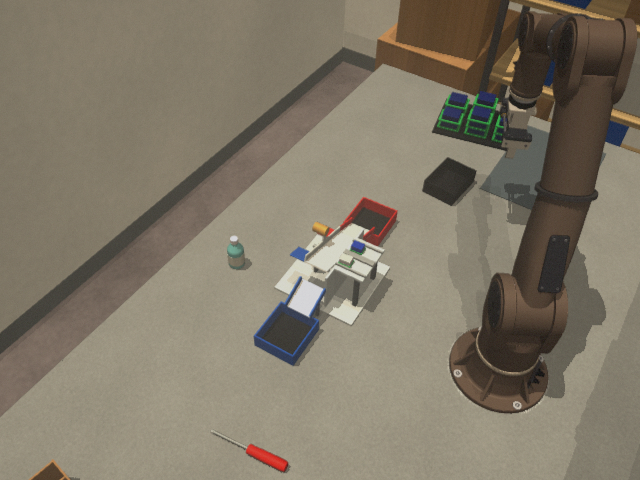

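The side view shows the blue tray at (287,332), the red tray at (370,220), the blue module at (358,246) and the grey one at (347,262). So the blue module is in the lane on the red side. Next I'll measure positions.

```bash
python3 - <<'E'
from h import *
for n in ['scene','side']:
    d=dict(np.load(f'pics/{n}0.npz')); P=cloud(d); hsv=cv2.cvtColor(d['frame'],cv2.COLOR_RGB2HSV)
    X,Y,Z=P[...,0],P[...,1],P[...,2]
    roi=(np.abs(X-0.5)<0.5)&(np.abs(Y)<0.6)&(Z>-0.02)&(Z<0.25)
    H,S,V=[hsv[...,i] for i in range(3)]
    for nm,m in dict(blue=(H>100)&(H<130)&(S>140),red=((H<6)|(H>174))&(S>150),orange=(H>10)&(H<25)&(S>150),teal=(H>75)&(H<98)&(S>60),green=(H>45)&(H<75)&(S>80)).items():
        m=(m&roi).astype(np.uint8)
        k,l,st,c=cv2.connectedComponentsWithStats(m)
        for i in range(1,k):
            if st[i,4]>8:
                q=P[l==i]; print(n,nm,st[i,4],c[i].round(0),'med',np.median(q,0).round(3),'lo',np.percentile(q,2,axis=0).round(3),'hi',np.percentile(q,98,axis=0).round(3))
for n,b in [('scene',(200,180,200,130)),('side',(230,180,200,200))]:
    im=cv2.imread(f'pics/{n}0.png'); x,y,w,h=b
    im=cv2.resize(im[y:y+h,x:x+w],None,fx=3.5 if n=='scene' else 3,fy=3.5 if n=='scene' else 3,interpolation=cv2.INTER_CUBIC); cv2.imwrite(f'pics/{n}0c.png',im)
E
```

```text
scene blue 61 [283. 212.] med [ 0.462 -0.047  0.148] lo [ 0.44  -0.057  0.134] hi [ 0.476 -0.033  0.153]
scene blue 869 [351. 224.] med [0.551 0.214 0.03 ] lo [0.446 0.04  0.002] hi [0.59  0.291 0.14 ]
scene red 113 [383. 190.] med [0.358 0.517 0.016] lo [0.308 0.506 0.003] hi [0.406 0.534 0.025]
scene red 1367 [245. 271.] med [ 0.535 -0.243  0.028] lo [ 0.465 -0.32   0.   ] hi [ 0.592 -0.128  0.086]
scene red 155 [293. 246.] med [ 0.581 -0.086  0.09 ] lo [ 0.555 -0.11   0.08 ] hi [ 0.604 -0.063  0.1  ]
scene orange 90 [305. 220.] med [ 0.579 -0.035  0.166] lo [ 0.551 -0.045  0.152] hi [ 0.59  -0.022  0.174]
scene teal 150 [377. 261.] med [0.788 0.086 0.071] lo [0.768 0.072 0.054] hi [0.8   0.107 0.088]
scene teal 30 [375. 279.] med [0.792 0.081 0.007] lo [ 0.773  0.072 -0.   ] hi [0.801 0.105 0.013]
scene green 9 [299. 211.] med [0.476 0.007 0.135] lo [ 0.46  -0.001  0.132] hi [0.479 0.023 0.138]
side blue 54 [358. 245.] med [ 0.452 -0.043  0.152] lo [ 0.44  -0.054  0.147] hi [ 0.467 -0.032  0.158]
side blue 89 [299. 253.] med [0.574 0.062 0.14 ] lo [0.554 0.039 0.13 ] hi [0.589 0.0
[... 213 characters left out ...]
e red 22 [369. 231.] med [ 0.483 -0.169  0.076] lo [ 0.479 -0.205  0.06 ] hi [ 0.486 -0.133  0.093]
side red 21 [330. 231.] med [ 0.573 -0.097  0.09 ] lo [ 0.565 -0.109  0.084] hi [ 0.581 -0.071  0.1  ]
side red 476 [267. 457.] med [0.346 0.525 0.022] lo [0.301 0.509 0.01 ] hi [0.395 0.538 0.029]
side orange 81 [320. 227.] med [ 0.563 -0.024  0.172] lo [ 0.547 -0.035  0.165] hi [ 0.582 -0.016  0.18 ]
side teal 108 [234. 250.] med [0.765 0.108 0.074] lo [0.751 0.088 0.061] hi [0.785 0.119 0.091]
side green 24 [357. 252.] med [ 0.445 -0.033  0.136] lo [ 0.436 -0.05   0.131] hi [ 0.469 -0.028  0.141]
side green 19 [346. 264.] med [0.444 0.023 0.136] lo [0.439 0.003 0.13 ] hi [0.472 0.027 0.139]
```

View pics/side0c.png

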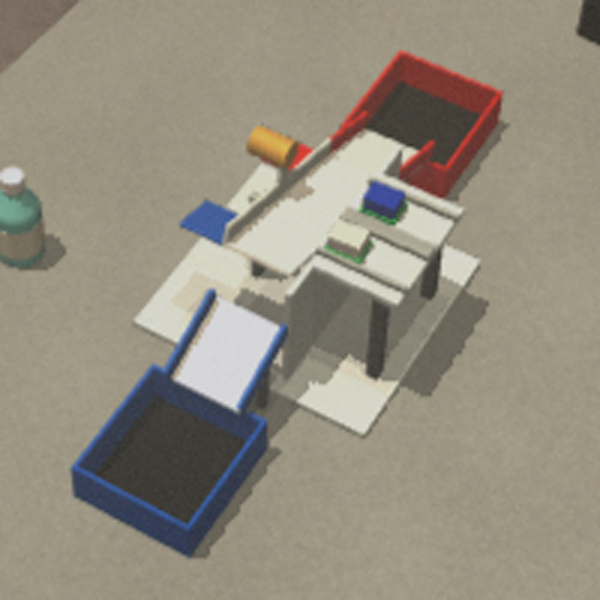

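View pics/scene0c.png

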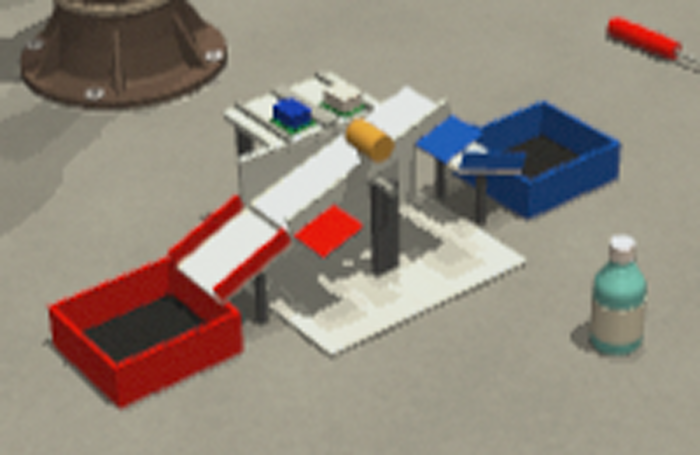

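```bash
cat >> h.py <<'E'
from scipy.spatial.transform import Rotation as Ro
def delta(p,yaw):
    o=observe(); R0=Ro.from_euler('xyz',o['tool_rot']); R1=Ro.from_euler('xyz',[np.pi,0,yaw])
    print('t',o['t'],'pos',o['tool_pos'].round(4),'rot',o['tool_rot'].round(3),'F',o['ft_force'].round(1))
    print('d mm',(R0.inv().apply(np.array(p)-o['tool_pos'])*1e3).round(1),'rotvec',(R0.inv()*R1).as_rotvec().round(3))
def station(o,yaw,p):
    return np.r_[np.array(o)+[np.cos(yaw)*p[0]-np.sin(yaw)*p[1],np.sin(yaw)*p[0]+np.cos(yaw)*p[1]],p[2]]
E
python3 - <<'E'
from h import *
delta([0.56,0.07,0.28],0.05)
# trays by rim points
for n in ['scene','side']:
    d=dict(np.load(f'pics/{n}0.npz')); P=cloud(d); hsv=cv2.cvtColor(d['frame'],cv2.COLOR_RGB2HSV)
    H,S,V=[hsv[...,i] for i in range(3)]
    for nm,m,ys in [('blue',(H>100)&(H<130)&(S>120),1),('red',((H<6)|(H>174))&(S>130),-1)]:
        m=m&(P[...,2]<0.055)&(P[...,2]>0.036)&(abs(P[...,0]-.52)<.15)&(ys*P[...,1]>0.13)&(ys*P[...,1]<0.35)
        q=P[m][:,:2].astype(np.float32); print(n,nm,len(q),cv2.minAreaRect(q))
E
```

```text
t 0.1 pos [ 0.2551 -0.5701  0.226 ] rot [ 3.141e+00  1.000e-03 -1.150e+00] F [ 0.  -1.   0.9]
d mm [-459.8 -539.7  -53.4] rotvec [-1.0e-03  1.0e-03 -1.2e+00]
scene blue 156 ((0.5073145031929016, 0.22439992427825928), (0.12751486897468567, 0.13489998877048492), 2.3764147758483887)
scene red 272 ((0.528263509273529, -0.2517472207546234), (0.12851566076278687, 0.13931189477443695), 3.0471465587615967)
side blue 224 ((0.5030410289764404, 0.226331889629364), (0.12204096466302872, 0.1314743608236313), 3.6638755798339844)
side red 245 ((0.5257912874221802, -0.25543367862701416), (0.12463334202766418, 0.14054948091506958), 1.120886206626892)
```

Emit:
send_rows([
  {"tx": -38, "ty": -45, "tz": -20, "rz": -0.12, "hand": 1},
  {"tx": -76, "ty": -90, "tz": -40, "rz": -0.26, "hand": 1},
  {"tx": -114, "ty": -135, "tz": -54, "rz": -0.42, "hand": 1},
  {"tx": -152, "ty": -180, "tz": -54, "rz": -0.58, "hand": 1},
  {"tx": -190, "ty": -225, "tz": -54, "rz": -0.74, "hand": 1},
  {"tx": -230, "ty": -270, "tz": -54, "rz": -0.9, "hand": 1},
  {"tx": -268, "ty": -315, "tz": -54, "rz": -1.05, "hand": 1},
  {"tx": -306, "ty": -360, "tz": -54, "rz": -1.2, "hand": 1},
  {"tx": -345, "ty": -405, "tz": -54, "rz": -1.2, "hand": 1},
  {"tx": -345, "ty": -405, "tz": -54, "rz": -1.2, "hand": 1},
], grip_force=20)

```text
validation failed for argument at $.de...
```

```bash
python3 - <<'E'
from h import *
d=snap('wrist','w1.png'); print(d['fovy'],d['cx'],d['cy'],d['R'],d['t'])
delta(station([.516,-.014],.046,[.065,.085,.18]),0.046)
E
```

```text
65.70646984690485 316.23672852711087 235.56017972623886 [[ 0.40808557 -0.91294238 -0.00154174]
 [-0.8785316  -0.3931621   0.27130385]
 [-0.24829094 -0.10936072 -0.96249252]] [-0.6233826  -0.03345105  0.39020891]
t 0.15 pos [ 0.2551 -0.5702  0.2261] rot [ 3.141e+00  1.000e-03 -1.150e+00] F [-0.8  0.4 -0.3]
d mm [-456.4 -556.9   46.6] rotvec [-1.000e-03  1.000e-03 -1.196e+00]
```

View pics/w1.png

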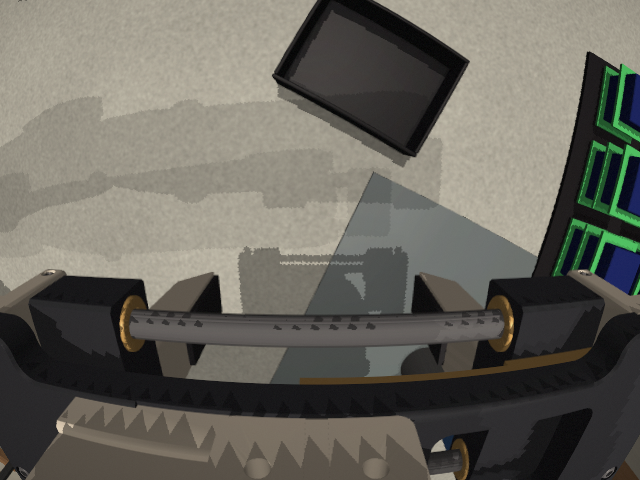

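The move was refused by the argument check, so the arm hasn't moved. In the wrist picture the bin is at (370,75). I'll retry with every key given in each row.

Emit:
send_rows([
  {"rx": 0, "ry": 0, "rz": -0.12, "tx": -38, "ty": -45, "tz": -20, "hand": 1},
  {"rx": 0, "ry": 0, "rz": -0.26, "tx": -76, "ty": -90, "tz": -40, "hand": 1},
  {"rx": 0, "ry": 0, "rz": -0.42, "tx": -114, "ty": -135, "tz": -54, "hand": 1},
  {"rx": 0, "ry": 0, "rz": -0.58, "tx": -152, "ty": -180, "tz": -54, "hand": 1},
  {"rx": 0, "ry": 0, "rz": -0.74, "tx": -190, "ty": -225, "tz": -54, "hand": 1},
  {"rx": 0, "ry": 0, "rz": -0.9, "tx": -230, "ty": -270, "tz": -54, "hand": 1},
], grip_force=20)

```text
t: 0.9
tool_pos: [0.4082, -0.2485, 0.2808]
tool_rot: [3.141, -0.0, -0.245]
ft_force: [0.9, -0.6, -0.9]
width: 0.0364
```

```bash
python3 - <<'E'
from h import *
delta([.49,-.17,.30],0.046)
E
```

```text
t 0.9 pos [ 0.4082 -0.2485  0.2808] rot [ 3.141 -0.    -0.245] F [ 0.9 -0.6 -0.9]
d mm [ 60.3 -96.  -19.2] rotvec [ 0.    -0.    -0.291]
```

Emit:
send_rows([
  {"rx": 0, "ry": 0, "rz": -0.15, "tx": 30, "ty": -48, "tz": -10, "hand": 1},
  {"rx": 0, "ry": 0, "rz": -0.29, "tx": 60, "ty": -96, "tz": -19, "hand": 1},
  {"rx": 0, "ry": 0, "rz": -0.29, "tx": 60, "ty": -96, "tz": -19, "hand": 1},
])

```text
t: 1.27
tool_pos: [0.4925, -0.1678, 0.3002]
tool_rot: [-3.14, -0.002, 0.049]
ft_force: [0.1, -0.7, 0.1]
width: 0.0064
```

```bash
python3 - <<'E'
from h import *
d=snap('wrist','w2.png'); print(d['t'],d['R'])
delta(station([.516,-.014],.046,[.065,.085,.18]),0.046)
E
```

```text
[-0.48460175 -0.2364543   0.40812264] [[ 0.99883132  0.04826663  0.00251631]
 [ 0.04580273 -0.96189602  0.26955177]
 [ 0.01543078 -0.26912149 -0.96298261]]
t 1.325 pos [ 0.4907 -0.1704  0.2996] rot [-3.141 -0.     0.044] F [-0.3 -0.4  0. ]
d mm [  96.9 -240.2  119.8] rotvec [-0.001 -0.    -0.002]
```

View pics/w2.png

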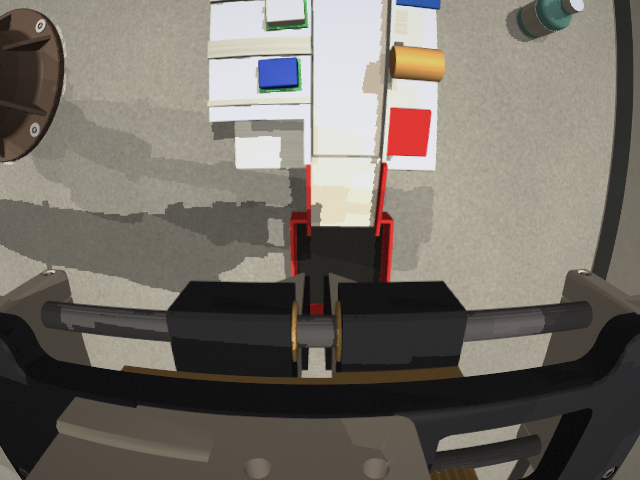

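The blue module's top is at about (280,73), the red pad at (409,132), and the ledge's front edge is near u≈308. I'll cast fisheye rays to place these.

```bash
cat >> h.py <<'E'
def wray(d,uv,z):
    f=240/np.tan(np.radians(float(d['fovy']))/2)
    a=np.array(uv,float)-[d['cx'],d['cy']]; r=np.hypot(*a); th=r/f
    v=np.r_[a/r*np.sin(th),np.cos(th)]
    v=d['R'].T@v; c=-d['R'].T@d['t']
    return c+v*(z-c[2])/v[2]
def tost(p,o=(.516,-.014),yaw=.046):
    a=np.array(p[:2])-o; return np.array([np.cos(yaw)*a[0]+np.sin(yaw)*a[1],-np.sin(yaw)*a[0]+np.cos(yaw)*a[1]])
E
python3 - <<'E'
from h import *
d=dict(np.load('pics/w2.npz')); hsv=cv2.cvtColor(d['frame'],cv2.COLOR_RGB2HSV)
H,S,V=[hsv[...,i] for i in range(3)]
m=(((H<6)|(H>174))&(S>150)); m[:100]=0;m[165:]=0;m[:,:387]=0
v,u=np.nonzero(m); p=wray(d,(u.mean(),v.mean()),.093); print('pad_red',u.mean(),v.mean(),p,tost(p))
m=(H>100)&(H<130)&(S>140); m[:50]=0;m[110:]=0
k,l,st,c=cv2.connectedComponentsWithStats(m.astype(np.uint8)); i=1+st[1:,4].argmax()
cn=cv2.findContours((l==i).astype(np.uint8),0,2)[0][0]; print('blue box',st[i])
for q in cn[cv2.convexHull(cn,returnPoints=False)[:,0]][::3,0]: 
    p=wray(d,q,.153); print(q,p.round(4),tost(p).round(4))
for q in [(311,60),(311,20),(312,100)]: p=wray(d,q,.139); print('edge',q,tost(p).round(4))
im=cv2.resize(d['frame'][0:170,190:460,::-1],None,fx=2.9,fy=2.9,interpolation=cv2.INTER_CUBIC); cv2.imwrite('pics/w2c.png',im)
E
```

```text
pad_red 408.27019650655023 131.70032751091702 [ 0.58022454 -0.08529704  0.093     ] [ 0.0608781  -0.07417491]
blue box [ 259   58   39   31 1127]
[295  58] [ 0.4691 -0.0316  0.153 ] [-0.0476 -0.0154]
[297  85] [ 0.4719 -0.0543  0.153 ] [-0.0459 -0.0383]
[273  88] [ 0.4525 -0.0573  0.153 ] [-0.0654 -0.0404]
[259  61] [ 0.4399 -0.0346  0.153 ] [-0.077  -0.0171]
edge (311, 60) [-0.0349 -0.0144]
edge (311, 20) [-0.035   0.0223]
edge (312, 100) [-0.0339 -0.0495]
```

View pics/w2c.png

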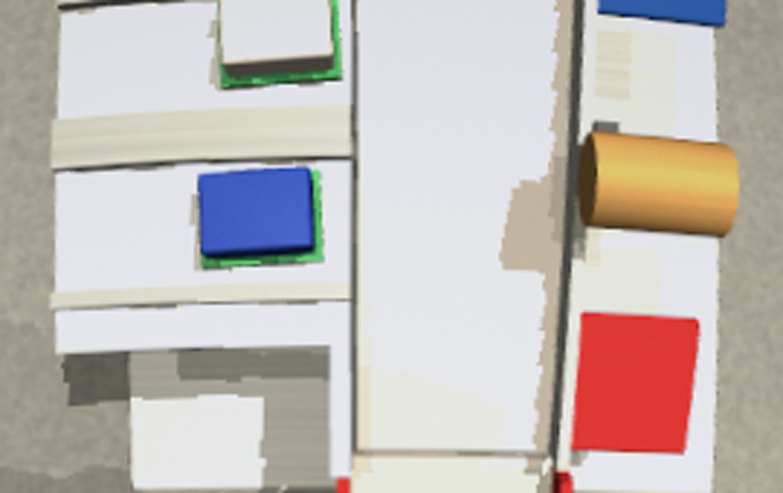

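Emit:
send_rows([
  {"rx": 0, "ry": 0, "rz": 0, "tx": 20, "ty": -50, "tz": 0, "hand": 1},
  {"rx": 0, "ry": 0, "rz": 0, "tx": 40, "ty": -100, "tz": 0, "hand": 1},
  {"rx": 0, "ry": 0, "rz": 0, "tx": 60, "ty": -150, "tz": 10, "hand": 1},
  {"rx": 0, "ry": 0, "rz": 0, "tx": 80, "ty": -200, "tz": 40, "hand": 1},
  {"rx": 0, "ry": 0, "rz": 0, "tx": 97, "ty": -240, "tz": 80, "hand": 1},
  {"rx": 0, "ry": 0, "rz": 0, "tx": 97, "ty": -240, "tz": 120, "hand": 1},
  {"rx": 0, "ry": 0, "rz": 0, "tx": 97, "ty": -240, "tz": 145, "hand": 1},
  {"rx": 0, "ry": 0, "rz": 0, "tx": 97, "ty": -240, "tz": 145, "hand": 1},
])

```text
t: 2.33
tool_pos: [0.5753, 0.0694, 0.1526]
tool_rot: [3.14, 0.005, 0.038]
ft_force: [-0.6, -0.4, 0.7]
width: 0.0003
```

```bash
python3 - <<'E'
from h import *
delta(station([.516,-.014],.046,[.065,.085,.105]),0.046)
d=snap('side','s3.png')
im=cv2.resize(d['frame'][180:380,230:430,::-1],None,fx=3,fy=3,interpolation=cv2.INTER_CUBIC); cv2.imwrite('pics/s3c.png',im)
E
```

```text
t 2.325 pos [0.5753 0.0694 0.1526] rot [3.14  0.005 0.038] F [-0.6 -0.4  0.7]
d mm [ 2.1 -4.5 47.6] rotvec [ 0.002  0.005 -0.008]
```

View pics/s3c.png

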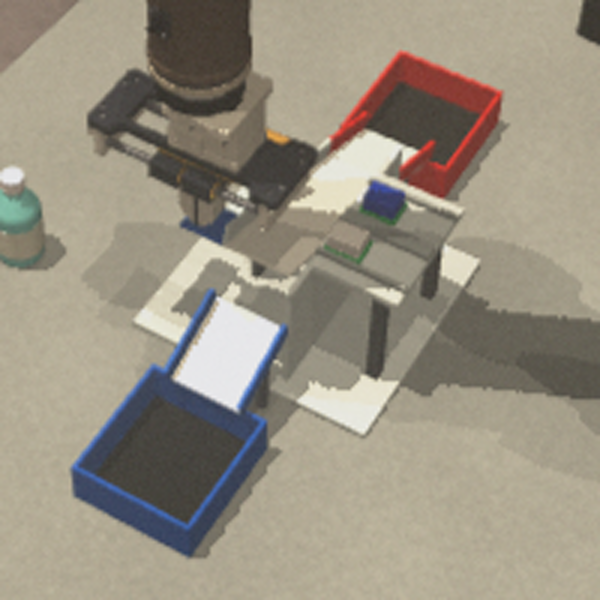

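The fingers are above the blue pad and the gripper body clears the ledge. Now I'll press.

Emit:
send_rows([
  {"rx": 0, "ry": 0, "rz": 0, "tx": 2, "ty": -4, "tz": 8, "hand": 1},
  {"rx": 0, "ry": 0, "rz": 0, "tx": 2, "ty": -4, "tz": 16, "hand": 1},
  {"rx": 0, "ry": 0, "rz": 0, "tx": 2, "ty": -4, "tz": 24, "hand": 1},
  {"rx": 0, "ry": 0, "rz": 0, "tx": 2, "ty": -4, "tz": 32, "hand": 1},
  {"rx": 0, "ry": 0, "rz": 0, "tx": 2, "ty": -4, "tz": 40, "hand": 1},
  {"rx": 0, "ry": 0, "rz": 0, "tx": 2, "ty": -4, "tz": 48, "hand": 1},
  {"rx": 0, "ry": 0, "rz": 0, "tx": 2, "ty": -4, "tz": 52, "hand": 1},
  {"rx": 0, "ry": 0, "rz": 0, "tx": 2, "ty": -4, "tz": 52, "hand": 1},
  {"rx": 0, "ry": 0, "rz": 0, "tx": 2, "ty": -4, "tz": 52, "hand": 1},
])

```text
t: 3.5
tool_pos: [0.5791, 0.0757, 0.103]
tool_rot: [3.142, -0.0, 0.04]
ft_force: [0.3, -0.3, 0.0]
width: 0.0003
```

```bash
python3 - <<'E'
from h import *
delta(station([.516,-.014],.046,[.065,.085,.105]),0.046)
d=snap('side','s4.png')
im=cv2.resize(d['frame'][180:380,230:430,::-1],None,fx=3,fy=3,interpolation=cv2.INTER_CUBIC); cv2.imwrite('pics/s4c.png',im)
E
```

```text
t 3.5 pos [0.5791 0.0757 0.103 ] rot [ 3.142 -0.     0.04 ] F [ 0.3 -0.3  0. ]
d mm [-2.1  1.7 -2. ] rotvec [ 0.    -0.    -0.006]
```

View pics/s4c.png

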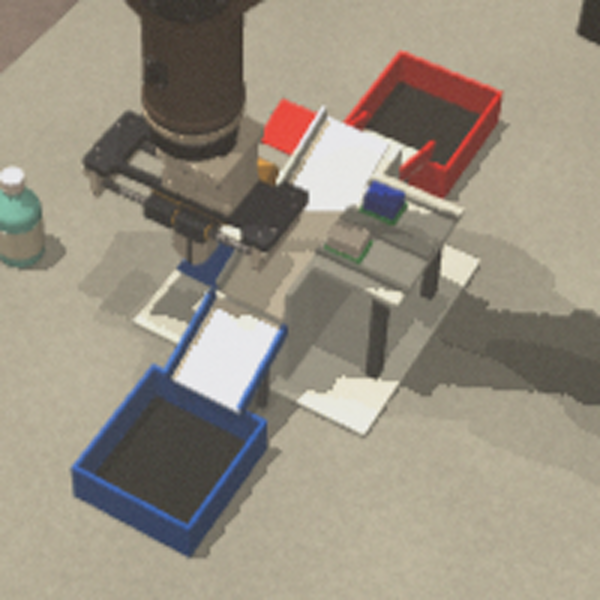

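The gate is over on the blue stop: the red pad is now raised at (287,125) in the crop and the module is still on the ledge. I'll retreat and go behind the module.

```bash
python3 - <<'E'
from h import *
delta(station([.516,-.014],.046,[-.115,-.0275,.25]),0.046)
E
```

```text
t 3.55 pos [0.5791 0.0757 0.103 ] rot [-3.142e+00 -1.000e-03  4.000e-02] F [ 0.3 -1.7  0.4]
d mm [-181.4  115.3 -147.1] rotvec [-0.    -0.001 -0.006]
```

Emit:
send_rows([
  {"rx": 0, "ry": 0, "rz": 0, "tx": 0, "ty": 0, "tz": -50, "hand": 1},
  {"rx": 0, "ry": 0, "rz": 0, "tx": 0, "ty": 0, "tz": -100, "hand": 1},
  {"rx": 0, "ry": 0, "rz": 0, "tx": 0, "ty": 0, "tz": -147, "hand": 1},
  {"rx": 0, "ry": 0, "rz": 0, "tx": -45, "ty": 29, "tz": -147, "hand": 1},
  {"rx": 0, "ry": 0, "rz": -0.01, "tx": -90, "ty": 58, "tz": -147, "hand": 1},
  {"rx": 0, "ry": 0, "rz": -0.01, "tx": -135, "ty": 86, "tz": -147, "hand": 1},
  {"rx": 0, "ry": 0, "rz": -0.01, "tx": -181, "ty": 115, "tz": -147, "hand": 1},
  {"rx": 0, "ry": 0, "rz": -0.01, "tx": -181, "ty": 115, "tz": -147, "hand": 1},
  {"rx": 0, "ry": 0, "rz": -0.01, "tx": -181, "ty": 115, "tz": -147, "hand": 1},
])

```text
t: 4.68
tool_pos: [0.4032, -0.0463, 0.2503]
tool_rot: [3.141, -0.002, 0.05]
ft_force: [-0.1, 0.7, 0.1]
width: 0.0004
```

```bash
python3 - <<'E'
from h import *
delta(station([.516,-.014],.046,[-.115,-.0275,.138]),0.046)
d=snap('wrist','w5.png')
d=snap('side','s5.png')
im=cv2.resize(d['frame'][180:380,230:430,::-1],None,fx=3,fy=3,interpolation=cv2.INTER_CUBIC); cv2.imwrite('pics/s5c.png',im)
E
```

```text
t 4.675 pos [ 0.4032 -0.0463  0.2503] rot [ 3.141e+00 -2.000e-03  5.000e-02] F [-0.1  0.7  0.1]
d mm [ -1.    0.3 112.3] rotvec [ 0.    -0.002  0.004]
```

View pics/w5.png

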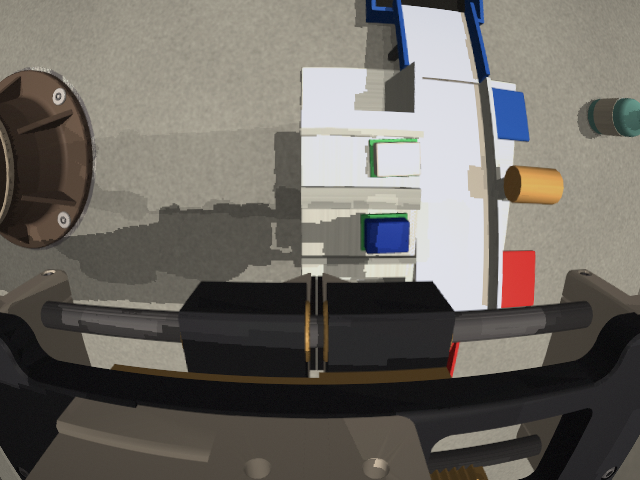

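View pics/s5c.png

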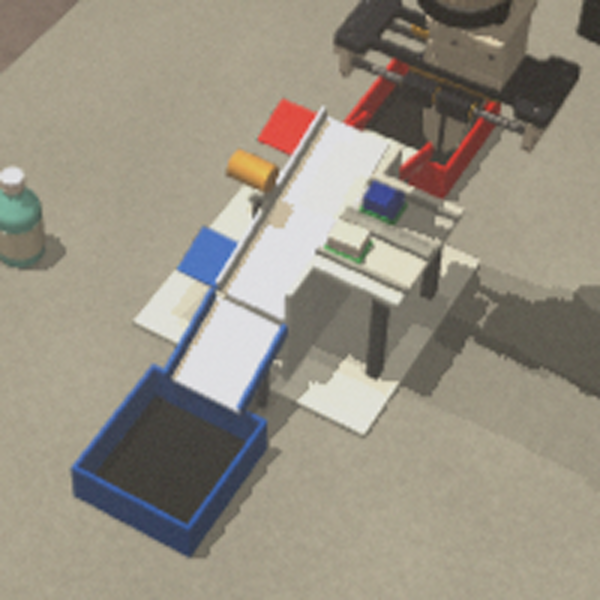

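The gate rests on the blue stop by itself, and the fingers are behind the module in its lane. Now I'll descend.

Emit:
send_rows([
  {"rx": 0, "ry": 0, "rz": 0, "tx": -1, "ty": 0, "tz": 40, "hand": 1},
  {"rx": 0, "ry": 0, "rz": 0, "tx": -1, "ty": 0, "tz": 75, "hand": 1},
  {"rx": 0, "ry": 0, "rz": 0, "tx": -1, "ty": 0, "tz": 98, "hand": 1},
  {"rx": 0, "ry": 0, "rz": 0, "tx": -1, "ty": 0, "tz": 106, "hand": 1},
  {"rx": 0, "ry": 0, "rz": 0, "tx": -1, "ty": 0, "tz": 112, "hand": 1},
  {"rx": 0, "ry": 0, "rz": 0, "tx": -1, "ty": 0, "tz": 112, "hand": 1},
  {"rx": 0, "ry": 0, "rz": 0, "tx": -1, "ty": 0, "tz": 112, "hand": 1},
])

```text
t: 5.65
tool_pos: [0.4022, -0.0465, 0.1383]
tool_rot: [3.141, -0.001, 0.05]
ft_force: [-0.4, -0.1, -0.8]
width: 0.0001
```

```bash
python3 - <<'E'
from h import *
delta(station([.516,-.014],.046,[-.115,-.0275,.137]),0.046)
d=snap('wrist','w6.png')
d=snap('side','s6.png')
im=cv2.resize(d['frame'][180:380,230:430,::-1],None,fx=3,fy=3,interpolation=cv2.INTER_CUBIC); cv2.imwrite('pics/s6c.png',im)
E
```

```text
t 5.65 pos [ 0.4022 -0.0465  0.1383] rot [ 3.141e+00 -1.000e-03  5.000e-02] F [-0.4 -0.1 -0.8]
d mm [0.2 0.3 1.3] rotvec [ 0.    -0.001  0.004]
```

View pics/w6.png

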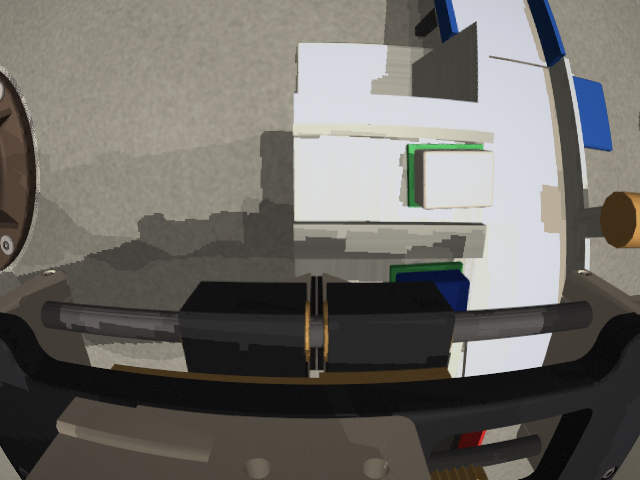

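View pics/s6c.png

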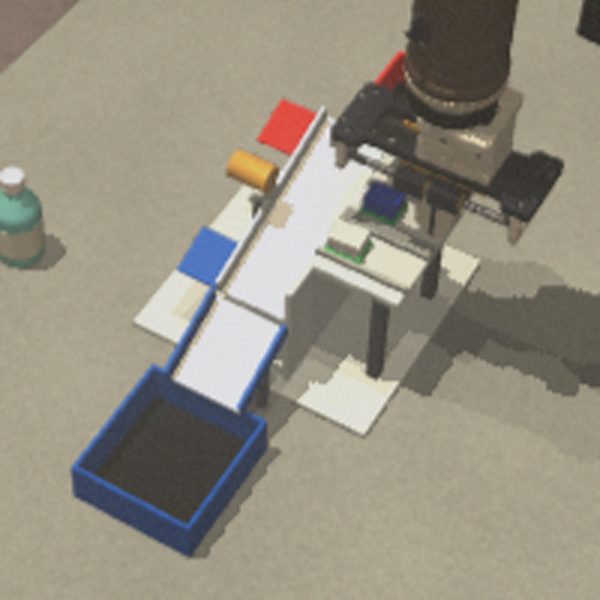

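The fingertips are down behind the module with no contact force. I'll push in small steps.

Emit:
send_rows([
  {"rx": 0, "ry": 0, "rz": 0, "tx": 5, "ty": 0, "tz": 1, "hand": 1},
  {"rx": 0, "ry": 0, "rz": 0, "tx": 10, "ty": 0, "tz": 1, "hand": 1},
  {"rx": 0, "ry": 0, "rz": 0, "tx": 15, "ty": 0, "tz": 1, "hand": 1},
  {"rx": 0, "ry": 0, "rz": 0, "tx": 20, "ty": 0, "tz": 1, "hand": 1},
  {"rx": 0, "ry": 0, "rz": 0, "tx": 25, "ty": 0, "tz": 1, "hand": 1},
  {"rx": 0, "ry": 0, "rz": 0, "tx": 30, "ty": 0, "tz": 1, "hand": 1},
  {"rx": 0, "ry": 0, "rz": 0, "tx": 34, "ty": 0, "tz": 1, "hand": 1},
  {"rx": 0, "ry": 0, "rz": 0, "tx": 34, "ty": 0, "tz": 1, "hand": 1},
])

```text
t: 6.75
tool_pos: [0.436, -0.0448, 0.1367]
tool_rot: [-3.141, -0.0, 0.05]
ft_force: [-0.6, 0.2, -0.0]
width: 0.0006
```

```bash
python3 - <<'E'
from h import *
delta(station([.516,-.014],.046,[-.04,-.0275,.137]),0.046)
d=snap('wrist','w7.png')
d=snap('side','s7.png')
im=cv2.resize(d['frame'][180:380,230:430,::-1],None,fx=3,fy=3,interpolation=cv2.INTER_CUBIC); cv2.imwrite('pics/s7c.png',im)
E
```

```text
t 6.75 pos [ 0.436  -0.0448  0.1367] rot [-3.141 -0.     0.05 ] F [-0.6  0.2 -0. ]
d mm [41.4  0.6 -0.3] rotvec [-0.    -0.     0.004]
```

View pics/w7.png

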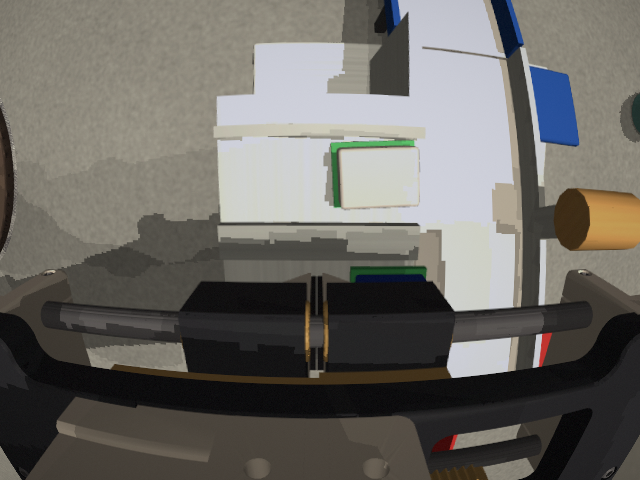

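View pics/s7c.png

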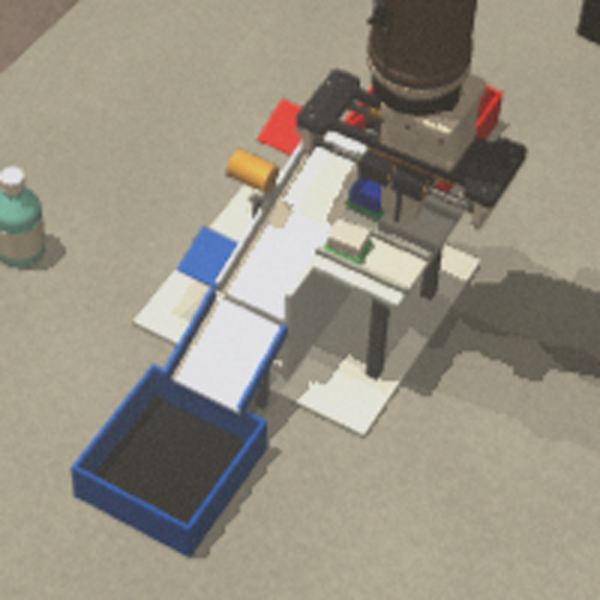

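Emit:
send_rows([
  {"rx": 0, "ry": 0, "rz": 0, "tx": 5, "ty": 0, "tz": 0, "hand": 1},
  {"rx": 0, "ry": 0, "rz": 0, "tx": 10, "ty": 0, "tz": 0, "hand": 1},
  {"rx": 0, "ry": 0, "rz": 0, "tx": 15, "ty": 0, "tz": 0, "hand": 1},
  {"rx": 0, "ry": 0, "rz": 0, "tx": 20, "ty": 0, "tz": 0, "hand": 1},
  {"rx": 0, "ry": 0, "rz": 0, "tx": 25, "ty": 0, "tz": 0, "hand": 1},
  {"rx": 0, "ry": 0, "rz": 0, "tx": 29, "ty": 0, "tz": 0, "hand": 1},
  {"rx": 0, "ry": 0, "rz": 0, "tx": 32, "ty": 0, "tz": 0, "hand": 1},
  {"rx": 0, "ry": 0, "rz": 0, "tx": 32, "ty": 0, "tz": 0, "hand": 1},
])

```text
t: 7.85
tool_pos: [0.4677, -0.0432, 0.1367]
tool_rot: [-3.142, -0.0, 0.05]
ft_force: [-0.4, -0.4, -0.2]
width: 0.0002
```

```bash
python3 - <<'E'
from h import *
delta(station([.516,-.014],.046,[-.04,-.0275,.137]),0.046)
d=snap('wrist','w8.png')
d=snap('side','s8.png')
im=cv2.resize(d['frame'][180:380,230:430,::-1],None,fx=3,fy=3,interpolation=cv2.INTER_CUBIC); cv2.imwrite('pics/s8c.png',im)
E
```

```text
t 7.85 pos [ 0.4677 -0.0432  0.1367] rot [-3.142 -0.     0.05 ] F [-0.4 -0.4 -0.2]
d mm [ 9.6  0.6 -0.3] rotvec [-0.    -0.     0.004]
```

View pics/w8.png

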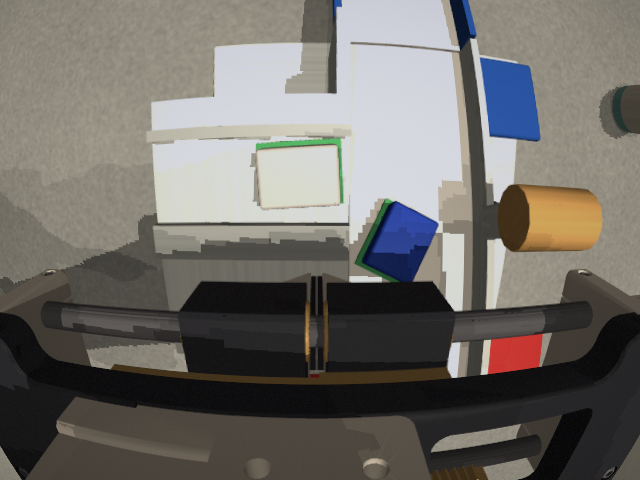

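View pics/s8c.png

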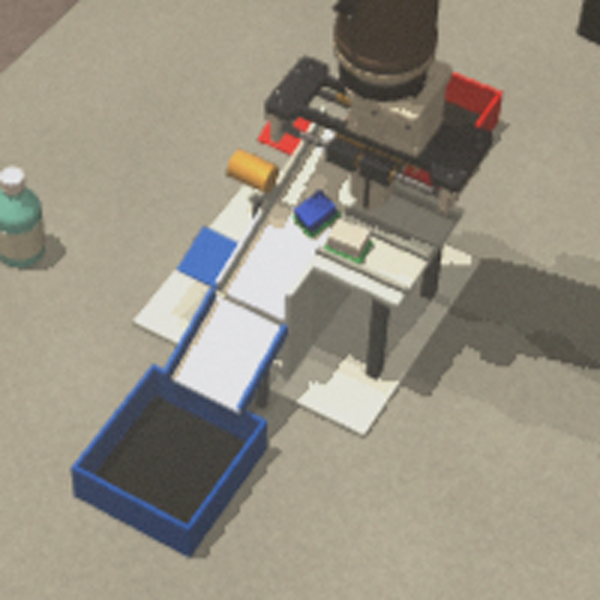

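The module is on the gate, turned but seemingly sliding. I'll back off upward and let it go.

Emit:
send_rows([
  {"rx": 0, "ry": 0, "rz": 0, "tx": -10, "ty": 0, "tz": 0, "hand": 1},
  {"rx": 0, "ry": 0, "rz": 0, "tx": -20, "ty": 0, "tz": -20, "hand": 1},
  {"rx": 0, "ry": 0, "rz": 0, "tx": -30, "ty": 0, "tz": -60, "hand": 1},
  {"rx": 0, "ry": 0, "rz": 0, "tx": -30, "ty": 0, "tz": -100, "hand": 1},
  {"rx": 0, "ry": 0, "rz": 0, "tx": -30, "ty": 0, "tz": -120, "hand": 1},
  {"rx": 0, "ry": 0, "rz": 0, "tx": -30, "ty": 0, "tz": -120, "hand": 1},
  {"rx": 0, "ry": 0, "rz": 0, "tx": -30, "ty": 0, "tz": -120, "hand": 1},
])

```text
t: 8.82
tool_pos: [0.4366, -0.0449, 0.2558]
tool_rot: [3.141, 0.001, 0.05]
ft_force: [0.0, -0.2, 0.3]
width: 0.0005
```

```bash
python3 - <<'E'
from h import *
d=snap('wrist','w9.png')
d=snap('side','s9.png')
im=cv2.resize(d['frame'][180:380,230:430,::-1],None,fx=3,fy=3,interpolation=cv2.INTER_CUBIC); cv2.imwrite('pics/s9c.png',im)
E
```

```text
(no output)
```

View pics/w9.png

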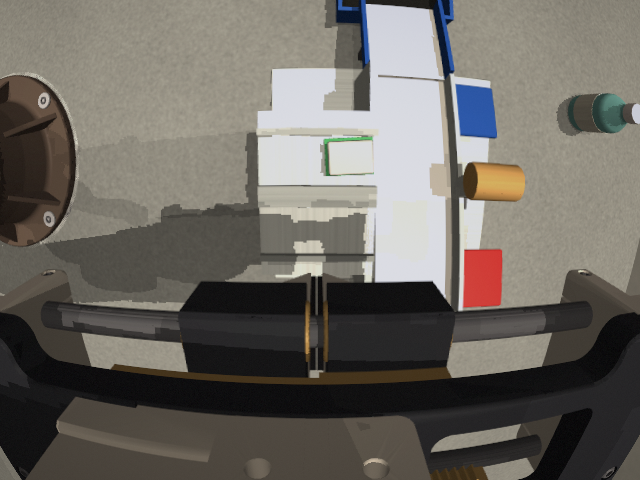

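View pics/s9c.png

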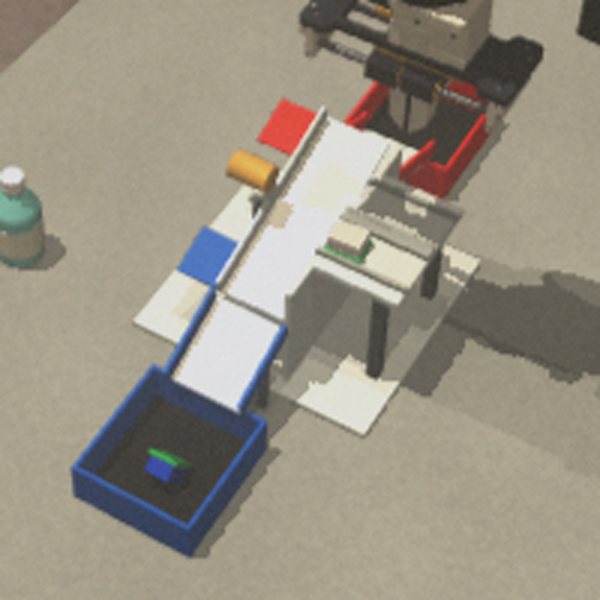

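The module is in the blue tray at (165,462) in the crop, possibly on its side. I'll wait a little, check that it is at rest, then hand in.

Emit:
send_rows([
  {"rx": 0, "ry": 0, "rz": 0, "tx": 0, "ty": 0, "tz": -10, "hand": 1},
  {"rx": 0, "ry": 0, "rz": 0, "tx": 0, "ty": 0, "tz": -20, "hand": 1},
  {"rx": 0, "ry": 0, "rz": 0, "tx": 0, "ty": 0, "tz": -20, "hand": 1},
  {"rx": 0, "ry": 0, "rz": 0, "tx": 0, "ty": 0, "tz": -20, "hand": 1},
  {"rx": 0, "ry": 0, "rz": 0, "tx": 0, "ty": 0, "tz": -20, "hand": 1},
  {"rx": 0, "ry": 0, "rz": 0, "tx": 0, "ty": 0, "tz": -20, "hand": 1},
  {"rx": 0, "ry": 0, "rz": 0, "tx": 0, "ty": 0, "tz": -20, "hand": 1},
])

```text
t: 9.8
tool_pos: [0.4375, -0.0448, 0.2766]
tool_rot: [3.142, 0.0, 0.05]
ft_force: [0.6, -0.1, 0.6]
width: 0.0007
```

```bash
python3 - <<'E'
from h import *
for n in ['side','side']:
    d=get_image(n); P=cloud(d); g=d['frame'].astype(int); hsv=cv2.cvtColor(d['frame'],cv2.COLOR_RGB2HSV)
    H,S,V=[hsv[...,i] for i in range(3)]
    m=(H>45)&(H<130)&(S>100); m[:325]=0; m[345:]=0; m[:,:276]=0; m[:,298:]=0
    v,u=np.nonzero(m); print('tray module',m.sum(),u.mean(),v.mean(),np.median(P[m],0))
    q=(H>45)&(H<75)&(S>80)&(P[...,2]>.12)&(P[...,2]<.15)&(abs(P[...,0]-.45)<.06)
    print('grey green',q.sum(),np.median(P[q],0), np.argwhere(q).mean(0)[::-1])
old=dict(np.load('pics/side0.npz')); 
im=np.hstack([cv2.resize(x[180:380,230:430,::-1],None,fx=2,fy=2) for x in (old['frame'],d['frame'])]); cv2.imwrite('pics/cmp.png',im)
E
```

```text
tray module 123 281.8943089430894 338.8048780487805 [0.50182341 0.24831072 0.02278601]
grey green 17 [0.44423543 0.02245086 0.13665854] [346.41176471 264.29411765]
tray module 123 281.9349593495935 338.8780487804878 [0.50153338 0.24794658 0.02313503]
grey green 18 [0.44385391 0.02270472 0.13628893] [346.72222222 264.22222222]
```

View pics/cmp.png

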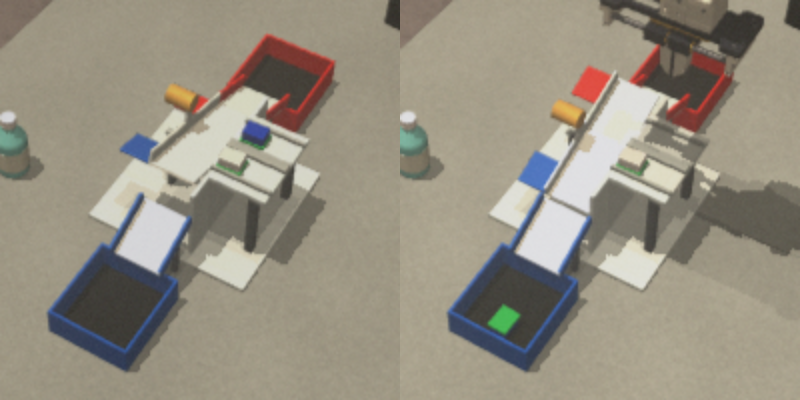

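The module lies cap-down and still in the tray. Its underside is at z ≈ 0.023, about 19 mm above the tray floor, which is under the 35 mm limit. The grey module hasn't moved, so I'm handing in.

```bash
python3 -c "
from cell import *
print(sign_off())"
```

```text
the job is handed in; nothing more can be done
None
```

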